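# Flip a helmet cover plate over the fixture edge

### The arm

A 7-joint arm with a two-finger parallel gripper is mounted at the origin on the work surface. World frame = base frame: x ahead of the robot, y to its left, z up, the work surface at z = 0. Lengths are in m, angles in rad, forces in N, time in s.
With the tool pointing down it reaches from about 0.425 to 0.875 m from the base axis. Payload 8.4 kg.
Tool frame: the origin (TCP) lies between the finger pads; the fingertips stand 8 mm ahead of it and the grasp point (between the pads) lies 11 mm behind it; z points along the fingers, y is the direction in which the jaws open and shut (so a half turn about z gives the same grasp; the last joint's range is limited). The gripper opens to 87 mm and grips with 3 to 60 N. Pads are 19 mm wide; open, the fingers measure 117 mm over their backs; the gripper's body (75 mm by 190 mm) begins 51 mm behind the grasp point.
Start: joints at [-1.262, 0.333, 0.04, 1.465, -0.013, 1.343, -0.059], TCP at [0.258, 0.597, 0.231] pointing down, gripper open.
Joint ranges: [-2.58, 2.58], [-0.38, 2.09], [-1.3, 1.39], [0.25, 2.4], [-1.5, 4.64], [0.08, 2.09], [-2.65, 2.65]. Speed limits (rad/s): [2.22, 2.22, 2.79, 2.79, 3.14, 3.14, 3.14].

### API

Orientations are given as a rotation vector (axis times angle).
In Python, from rig import env, optics, close_job gives the robot as it stands.
- The arm moves only by the tool step_arm, never from a script. Its argument "rows" is one flat list of numbers, 7 for each row, row after row: the gripper's target within -1 to 1 (shut at 1, half-way at 0, fully open at -1), then the shift along the tool's x, y, z as a fraction of full scale, then the turn, a rotation vector about the tool's x, y, z as a fraction of full scale. A call has exactly 8 rows; each row is the pose to reach, as a shift and turn from the pose measured when the call began, along the tool's axes at that moment; what a row does not reach only later rows make up. Full scale, the value 1, is 10 cm for a shift and pi/2 rad for a turn. A row lasts 1/10 s, in which the tool goes at most 50 mm and 8.59 degrees, less where a joint would pass 70% of its speed; a pose out of reach is approached as far as the arm can. A call with a number of a shift or a turn outside -1 to 1 is refused whole. A call with a gripper value outside its range is refused whole. The fingers move at their own pace and stop on an object; the grip force is fixed at half the most. Time passes only in rows, so rows that repeat a pose let the fingers close, or fill a call up. It gives the time, the measured TCP pose, the force and the opening at its end, in the units of the state.
- env.state(): the state, without advancing time (a new reading comes with each control period).
- optics.capture(name): name is "scene" or "top" or "wrist"; returns a dict with "img" (420x560x3 uint8, red, green, blue), "fx", "fy", "cx", "cy" (pixels), "R" (3x3) and "t" (3): a world point X has camera coordinates R X + t. Camera axes: x right, y down, z forward; pixel columns grow to the right and rows downward; lengths in m; the calibration is good to about 2 mm. A picture is of the moment at which its call begins. There is no depth.
- close_job(): hands the job in, once; it reports no verdict.
The state is a dict: "t": time; "joints": joint angles; "joint_vel": joint speeds; "joint_efforts": joint torques, N m; "tcp_pos": TCP position; "ee_rot": TCP orientation; "contact_force": force on the tool from outside, world axes, zero at the start; "wrist_torque": the same for the moment, N m; "opening": finger opening in m.
Only numpy, scipy, OpenCV 4.12 (cv2) and the standard library are available. Lean on these libraries where they do the work, as an engineer would, in place of code of your own. Each camera call takes 0.05 s, during which the arm holds its last target.

### The job

Turn the black cover plate over onto the raised blue pad using pushes of the fingertips only: slide it across the bench squarely against the pad's front edge, then push its other long edge up and forward so that it stands up against that edge and tips over onto the pad with its grey block facing up. Then slide it across the pad until it sits fully home, square against the steel fence at the back. Never pick the plate up off its support, and leave the spray bottle, cup and screwdriver where they are.

Things in the scene. Friction and masses are not known exactly. Their poses are not given: they have to be found in the camera images.
- cover: Loose flat plate, 60 g, 14 mm thick: flange 70 (x) by 100 (y) by 4 mm, black, on a grey block 60 by 80 by 10 mm. Starts block down. Block and flange are flush on the edge facing the pad (x = +35 mm); on the other three sides the flange overhangs by 10 mm. Origin on the block's outer face, under the flange's centre; z from there to the flange (up at the start); x towards the pad, up to 0.25 rad off.
- cover_lead (a point): Middle of the long flange edge that faces the pad at the start, mid flange thickness (12 mm above the bench at the start); cover frame x = +35 mm.
- cover_tail (a point): Middle of the opposite long flange edge, the one nearer the robot at the start, which overhangs the block with a 10 mm gap under it; cover frame x = -35 mm, 12 mm above the bench at the start. After the flip this is the edge next to the back fence.
- fixture: Fixed: blue pad 8 mm high, 200 mm wide (y), vertical front face towards the robot, steel fence along its back. Origin on the bench under the middle of the front edge; x across the pad away from the robot, y along the front edge, z up. Front face at x = 0, pad top at z = 8 mm, fence's near face at x = 112 mm, fence 16 mm thick with its top at z = 22 mm. Pad flat and empty between.
- spray: Bystander: white plastic bottle with a red cap, 60 mm across, 150 mm tall, loose; origin at the centre of its foot. Beside the fixture on its +y side.
- tub: Bystander: small grey open cup, 64 mm across, 50 mm tall, loose; origin at the centre of its foot. On the bench ahead of the fixture, to the +y side.
- driver: Bystander: screwdriver 180 mm long lying on the bench on the -y side of the fixture, loose; origin under its middle, x along its length.
There are look-alikes about, which are no part of the job. There is more than one size of the cover; the job needs the largest.

How it is judged:
On the way, in this order (a step that is already met when the one before it is completed fails the run):
1. the plate, still flange up, is pushed against the pad's front edge (x of cover_lead in the frame of fixture above -0.005 m and angle between cover's own z axis and vertical below 0.5 rad and angle between the y axis of cover and the y axis of fixture, either way round below 0.12 rad), for 0.05 s.
2. it stands up on its leading edge at the pad's front edge (angle between cover's own z axis and vertical between 1.1 and 2.1 rad and x of cover_lead in the frame of fixture between -0.03 and 0.025 m and z of cover_lead in the frame of fixture below 0.03 m), for 0.02 s.
3. it lies flat on the pad, block up (angle between cover's own z axis and vertical above 3 rad and z of cover in the frame of fixture between 0.018 and 0.026 m and x of cover in the frame of fixture above 0.01 m and y of cover in the frame of fixture between -0.055 and 0.055 m), for 0.2 s.
At the end, for the whole second after the job is handed in: The cover plate lies flat on the pad (within 0.14 rad), block up, its flange edge within 4 mm of the fence and square to it within 0.07 rad, within 55 mm of the pad's middle sideways, and at rest (all of step 3 and x of cover_tail in the frame of fixture above 0.108 m and angle between the x axis of cover and the x axis of fixture, either way round below 0.07 rad and linear speed of cover below 0.01 m/s); the robot touches nothing.
It fails at once if the plate is lifted clear: both its long edges more than 35 mm above the bench (height (world z) of each of cover_lead, cover_tail above 0.035 m).
It fails at once if the spray bottle is moved more than 20 mm (distance of spray from where it was at the start of the episode above 0.02 m).
It fails at once if the cup is moved more than 20 mm (distance of tub from where it was at the start of the episode above 0.02 m).
It fails at once if the screwdriver is moved more than 20 mm (distance of driver from where it was at the start of the episode above 0.02 m).
It also fails if it takes over 48 s, if anything falls off the work surface, if the arm or the gripper's body presses on something with over 40 N, if the wrist force passes 120 N, or if a joint passes its speed limit or range.

## Working session

There is one attempt and no reset: what is moved stays moved. The work goes in short steps, Python scripts to look and compute and a tool call to move; the robot and the scene stay as the last step left them, time stands still between calls to the robot, and variables do not carry over. Pictures are saved under pics/ and viewed, and the job is handed in when it is done.

Besides the shell and the picture viewer there is one more tool, called by a JSON object that holds its "name" and its "arguments", one argument or row to a line. step_arm: Moves the arm, as the interface text tells. Its arguments: {"type":"object","properties":{"rows":{"type":"array","items":{"type":"number","minimum":-1,"maximum":1}}},"required":["rows"]}

```bash
ls; mkdir -p pics
python3 - <<'E'
from rig import env, optics
import cv2
s=env.state();print(s)
for n in("scene","top","wrist"):
    c=optics.capture(n);cv2.imwrite(f"pics/{n}0.png",c["img"][:,:,::-1]);print(n,c["fx"],c["fy"],c["cx"],c["cy"],c["R"],c["t"])
E
```

```text
pics
{'t': 0.0, 'joints': array([-1.26217334,  0.33390643,  0.0398647 ,  1.46625717, -0.01338919,
        1.34328848, -0.05848153]), 'joint_vel': array([-0.00035705, -0.00173834,  0.00070757,  0.00228442, -0.00112642,
        0.00092133,  0.00063619]), 'joint_efforts': array([-5.02870644e-04, -6.56349349e+01,  1.33489866e+00, -4.03810215e+01,
       -5.97150251e-02,  4.45162563e-02,  1.46331467e-04]), 'tcp_pos': array([0.25764464, 0.59627072, 0.22966893]), 'ee_rot': array([-6.36115089e-01, -3.07630396e+00,  2.48164249e-03]), 'contact_force': array([ 0.41964836,  0.0893863 , -0.25831976]), 'wrist_torque': array([0.0744613 , 0.02254367, 0.02105608]), 'opening': 0.08682952587005494}
scene 386.00877176262213 386.00877176262213 275.07786684367653 215.01222649245412 [[ 0.21123486  0.97730026  0.01624939]
 [ 0.8361579  -0.17206894 -0.52079963]
 [-0.5061816   0.12359809 -0.85352428]] [-0.14410891 -0.3831374   1.10345041]
top 418.416092774894 418.416092774894 272.00532003659663 209.22842358998375 [[ 0.0261606  -0.99965172 -0.00347399]
 [-0.98813974 -0.025333   -0.15145327]
 [ 0.15131251  0.00739489 -0.98845831]] [0.03167494 0.49363773 0.92271444]
wrist 322.8311375635836 322.8311375635836 283.4425116277182 219.55251010054826 [[ 0.39745453  0.91762056 -0.00155122]
 [ 0.87440176 -0.37822113  0.30392491]
 [ 0.27830104 -0.12215272 -0.95269473]] [-0.64898962 -0.03754915  0.39090236]
```

View pics/scene0.png

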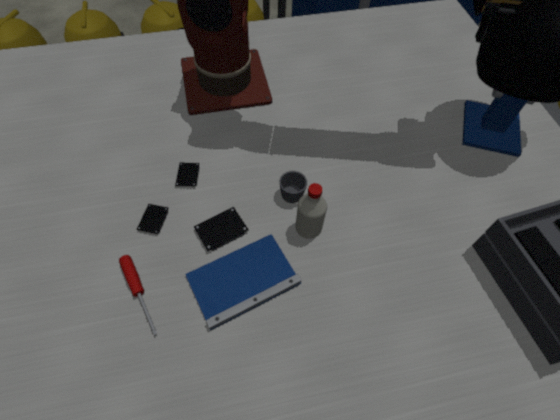

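View pics/top0.png

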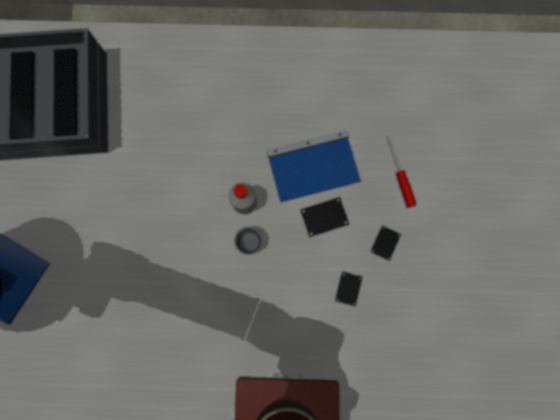

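View pics/wrist0.png

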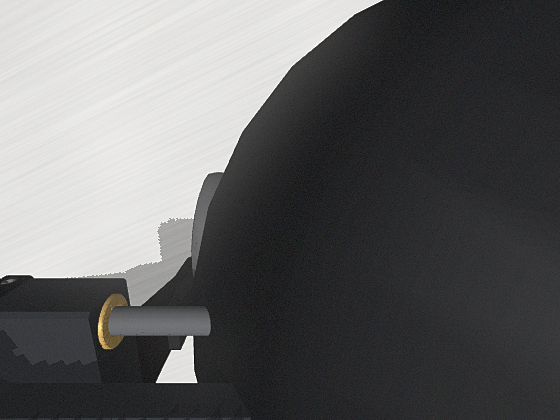

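The look-alikes in top are: a plate at (325,217), the largest and next to the pad; smaller plates at (386,242) and (348,288); and dark strips in the tray at (22,95) and (65,90). I choose (325,217), and will check it in a crop while measuring.

```bash
cat > h.py <<'E'
import numpy as np, cv2
def ray(c,u,v,z):
    R=np.array(c["R"]);t=np.array(c["t"]);C=-R.T@t
    d=R.T@np.array([(u-c["cx"])/c["fx"],(v-c["cy"])/c["fy"],1]);k=(z-C[2])/d[2];return C+k*d
def proj(c,X):
    p=np.array(c["R"])@X+c["t"];return c["fx"]*p[0]/p[2]+c["cx"],c["fy"]*p[1]/p[2]+c["cy"]
def quad(mask,near=None):
    cs,_=cv2.findContours(mask.astype(np.uint8),cv2.RETR_EXTERNAL,cv2.CHAIN_APPROX_NONE)
    return sorted(cs,key=cv2.contourArea,reverse=True)
E
python3 - <<'E'
from rig import optics
from h import *
for n,kp in (("top",(325,217)),("scene",(221,229))):
    c=optics.capture(n);im=c["img"].astype(int);hsv=cv2.cvtColor(c["img"],cv2.COLOR_RGB2HSV)
    for nm,m,z in (("black",hsv[:,:,2]<60,.014),("blue",(hsv[:,:,1]>120)&(abs(hsv[:,:,0].astype(int)-110)<15),.008)):
        for k in quad(m):
            if cv2.contourArea(k)<250: continue
            W=np.array([ray(c,*p[0],z)[:2] for p in k],np.float32)
            (cx,cy),sz,a=cv2.minAreaRect(W)
            if .3<cx<.8 and abs(cy)<.35: print(n,nm,np.round([cx,cy],4),np.round(sz,4),round(a,2),"px",k.mean(0).round(), "box",np.round(cv2.boxPoints(((cx,cy),sz,a)),3).tolist())
    u,v=kp;cr=c["img"][v-90:v+60,u-80:u+80,::-1]
    cv2.imwrite(f"pics/crop_{n}.png",cv2.resize(cr,None,fx=4,fy=4,interpolation=cv2.INTER_CUBIC))
E
```

```text
top black [ 0.4819 -0.0787] [0.0667 0.0962] 19.26 px [[325. 216.]] box [[0.4350000023841858, -0.04399999976158142], [0.4659999907016754, -0.13500000536441803], [0.5289999842643738, -0.11299999803304672], [0.49799999594688416, -0.02199999988079071]]
top black [ 0.318  -0.1344] [0.0463 0.0666] 76.76 px [[348. 288.]] box [[0.2800000011920929, -0.14900000393390656], [0.3449999988079071, -0.16500000655651093], [0.35600000619888306, -0.11900000274181366], [0.29100000858306885, -0.10400000214576721]]
top black [ 0.4247 -0.2204] [0.0463 0.0658] 65.33 px [[385. 243.]] box [[0.38499999046325684, -0.2280000001192093], [0.4449999928474426, -0.2549999952316284], [0.46399998664855957, -0.21299999952316284], [0.40400001406669617, -0.1860000044107437]]
top black [0.4214 0.0985] [0.0546 0.0541] 46.91 px [[248. 240.]] box [[0.382999986410141, 0.09700000286102295], [0.421999990940094, 0.05999999865889549], [0.46000000834465027, 0.10000000149011612], [0.41999998688697815, 0.13699999451637268]]
top blue [ 0.5979 -0.0534] [0.1114 0.1955] 16.13 px [[314. 169.]] box [[0.5170000195503235, 0.02500000037252903
[... 918 characters left out ...]
 ] 76.77 px [[187. 175.]] box [[0.2849999964237213, -0.15000000596046448], [0.35199999809265137, -0.16599999368190765], [0.3630000054836273, -0.11900000274181366], [0.29600000381469727, -0.10400000214576721]]
scene black [0.5132 0.109 ] [0.0577 0.0654] 63.13 px [[308. 224.]] box [[0.47099998593330383, 0.09799999743700027], [0.5289999842643738, 0.06800000369548798], [0.5550000071525574, 0.11999999731779099], [0.4970000088214874, 0.14900000393390656]]
scene blue [ 0.5962 -0.0545] [0.1043 0.1972] 16.22 px [[238. 276.]] box [[0.5189999938011169, 0.026000000536441803], [0.5740000009536743, -0.164000004529953], [0.6740000247955322, -0.13500000536441803], [0.6190000176429749, 0.054999999701976776]]
```

View pics/crop_top.png

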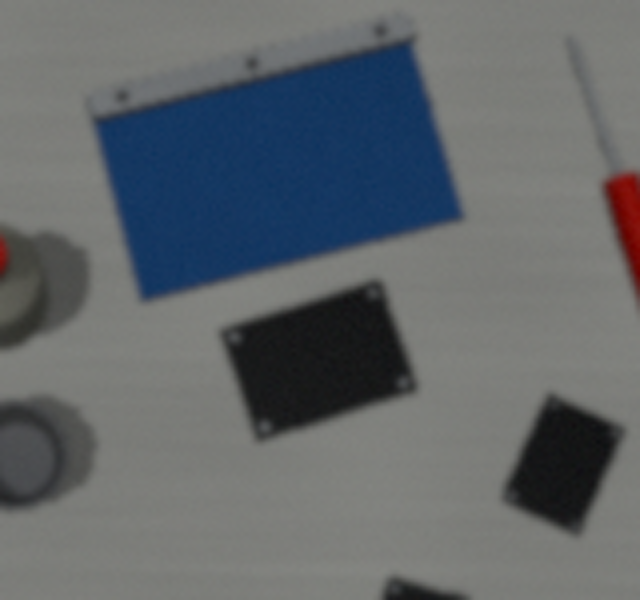

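View pics/crop_scene.png

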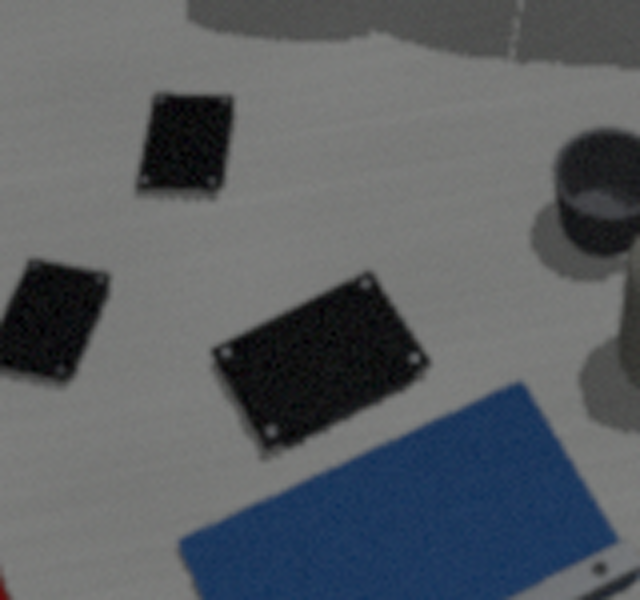

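The crops confirm it. The chosen plate is about 70x100 mm with four screw dots, at top px (325,217); the other two are about 47x67 mm. The pad front's midpoint is near (0.5455,-0.069) at yaw 0.283, and the plate is about 28 mm short of the pad, yawed 0.06 relative to it.

```bash
cat >> h.py <<'E'
from scipy.spatial.transform import Rotation as Ro
FX=np.array([0.5455,-0.069,0.]);YAW=0.283
F=Ro.from_euler('z',YAW)
def wpos(p): return FX+F.apply(p)      # fixture->world
def fpos(w): return F.inv().apply(np.asarray(w)-FX)
def orient(tilt=0.):  # tool x=fixture x, z down; tilt>0: tips forward
    return F*Ro.from_matrix([[1,0,0],[0,-1,0],[0,0,-1]])*Ro.from_euler('y',tilt)
def rows(s,targets):
    R=Ro.from_rotvec(s["ee_rot"])
    for p,q in targets:
        d=R.inv().apply(np.asarray(p)-s["tcp_pos"])/.1; r=(R.inv()*q).as_rotvec()/(np.pi/2)
        print(np.round(d,3).tolist(),np.round(r,3).tolist())
def show(s): 
    R=Ro.from_rotvec(s["ee_rot"]); print("t",round(s["t"],2),"f",fpos(s["tcp_pos"]).round(4),"w",s["tcp_pos"].round(4),"rel",(orient().inv()*R).as_rotvec().round(3),"F",F.inv().apply(s["contact_force"]).round(2),"op",round(s["opening"],4),"q",s["joints"].round(2))
E
python3 - <<'E'
from rig import env
from h import *
s=env.state();show(s)
# check tilt dir
print(F.inv().apply(orient(.35).apply([0,0,1])), F.inv().apply(orient(-.35).apply([0,0,1])))
a=Ro.from_rotvec(s["ee_rot"])
q=a*Ro.from_euler('z',60,degrees=True)
rows(s,[((.45,.12,.25),q)])
p=wpos([-.13,.008,.12]);print(p,np.hypot(*p[:2]))
E
```

```text
t 0.25 f [-0.0905  0.7194  0.2301] w [0.2577 0.5965 0.2301] rel [ 0.000e+00 -1.000e-03 -2.451e+00] F [0.97 0.98 0.16] op 0.0868 q [-1.26  0.33  0.04  1.47 -0.01  1.34 -0.06]
[ 3.42897807e-01  4.89811809e-18 -9.39372713e-01] [-3.42897807e-01 -4.89811809e-18 -9.39372713e-01]
[-3.655, -3.612, -0.196] [0.0, 0.0, 0.667]
[ 0.41843723 -0.09761911  0.12      ] 0.4296733739453916
```

{"name": "step_arm", "arguments": {
  "rows": [-0.26,-0.5,-0.5,-0.1,0,0,0.1,-0.26,-1,-1,-0.2,0,0,0.2,-0.26,-1,-1,-0.2,0,0,0.3,-0.26,-1,-1,-0.2,0,0,0.4,-0.26,-1,-1,-0.2,0,0,0.5,-0.26,-1,-1,-0.2,0,0,0.58,-0.26,-1,-1,-0.2,0,0,0.6,-0.26,-1,-1,-0.2,0,0,0.6]
}}

```text
t: 1.05
tcp_pos: [0.3098, 0.465, 0.2502]
ee_rot: [1.964, 2.452, -0.001]
contact_force: [0.4, 0.3, -0.4]
opening: 0.0549
```

```bash
cat > nx.py <<'E'
import sys
from rig import env
from h import *
s=env.state();show(s)
a=[float(x) for x in sys.argv[1:]]
if a:
    rows(s,[(wpos(a[:3]),orient(a[3]))])
E
python3 nx.py -.12 .008 .12 0; python3 nx.py -.12 .19 .2 0
```

```text
t 1.05 f [-0.0772  0.5786  0.2502] w [0.3098 0.465  0.2502] rel [-0.000e+00 -1.000e-03 -1.508e+00] F [ 0.51  0.19 -0.4 ] op 0.0549 q [-1.22  0.14  0.17  1.67 -0.02  1.34 -0.82]
[-5.72, -0.067, 1.306] [0.0, 0.001, 0.96]
t 1.05 f [-0.0772  0.5786  0.2502] w [0.3098 0.465  0.2502] rel [-0.000e+00 -1.000e-03 -1.508e+00] F [ 0.51  0.19 -0.4 ] op 0.0549 q [-1.22  0.14  0.17  1.67 -0.02  1.34 -0.82]
[-3.904, -0.182, 0.505] [0.0, 0.001, 0.96]
```

{"name": "step_arm", "arguments": {
  "rows": [-0.26,-0.5,0.1,0,0,0,0.08,-0.26,-1,0.3,0,0,0,0.16,-0.26,-1,0.3,0,0,0,0.24,-0.26,-1,0.3,0,0,0,0.32,-0.26,-1,0.3,0,0,0,0.4,-0.26,-1,0.3,0,0,0,0.48,-0.26,-1,0.3,0,0,0,0.5,-0.26,-1,0.3,0,0,0,0.5]
}}

```text
t: 1.85
tcp_pos: [0.3609, 0.3739, 0.2502]
ee_rot: [2.751, 1.515, -0.001]
contact_force: [-0.7, -1.1, -0.2]
opening: 0.0548
```

```bash
python3 nx.py -.12 .008 .12 0; python3 nx.py -.08 .3 .25 0
```

```text
t 1.85 f [-0.0536  0.4768  0.2502] w [0.3609 0.3739 0.2502] rel [-0.001 -0.001 -0.724] F [-1.   -0.87 -0.21] op 0.0548 q [-1.15  0.05  0.27  1.76 -0.01  1.33 -1.44]
[-3.6, 3.073, 1.306] [0.0, 0.001, 0.461]
t 1.85 f [-0.0536  0.4768  0.2502] w [0.3609 0.3739 0.2502] rel [-0.001 -0.001 -0.724] F [-1.   -0.87 -0.21] op 0.0548 q [-1.15  0.05  0.27  1.76 -0.01  1.33 -1.44]
[-1.368, 1.15, 0.004] [0.0, 0.001, 0.461]
```

{"name": "step_arm", "arguments": {
  "rows": [-0.26,-0.4,0.4,0,0,0,0,-0.26,-0.8,0.8,0,0,0,0,-0.26,-1,1,0,0,0,0,-0.26,-1,1,0,0,0,0,-0.26,-1,1,0,0,0,0,-0.26,-1,1,0,0,0,0,-0.26,-1,1,0,0,0,0,-0.26,-1,1,0,0,0,0]
}}

```text
t: 2.65
tcp_pos: [0.3916, 0.2368, 0.2502]
ee_rot: [2.75, 1.518, -0.002]
contact_force: [-0.6, -0.6, 0.0]
opening: 0.0551
```

{"name": "step_arm", "arguments": {
  "rows": [-0.26,-0.4,0.4,0,0,0,0,-0.26,-0.8,0.8,0,0,0,0,-0.26,-1,1,0,0,0,0,-0.26,-1,1,0,0,0,0,-0.26,-1,1,0,0,0,0,-0.26,-1,1,0,0,0,0,-0.26,-1,1,0,0,0,0,-0.26,-1,1,0,0,0,0]
}}

```text
t: 3.45
tcp_pos: [0.4227, 0.0999, 0.2502]
ee_rot: [2.748, 1.52, -0.002]
contact_force: [-0.2, 0.5, -0.3]
opening: 0.0546
```

```bash
python3 nx.py -.12 .008 .12 0
```

```text
t 3.45 f [-0.0708  0.1964  0.2502] w [0.4227 0.0999 0.2502] rel [-0.001 -0.002 -0.728] F [-0.05  0.5  -0.33] op 0.0546 q [-0.92 -0.17  0.52  1.95  0.09  1.35 -0.98]
[-1.618, 1.079, 1.305] [0.001, 0.001, 0.463]
```

{"name": "step_arm", "arguments": {
  "rows": [-0.26,-0.4,0.3,0.1,0,0,0.08,-0.26,-0.8,0.6,0.2,0,0,0.16,-0.26,-1,0.7,0.2,0,0,0.24,-0.26,-1,0.7,0.2,0,0,0.32,-0.26,-1,0.7,0.2,0,0,0.4,-0.26,-1,0.7,0.2,0,0,0.46,-0.26,-1,0.7,0.2,0,0,0.463,-0.26,-1,0.7,0.2,0,0,0.463]
}}

```text
t: 4.25
tcp_pos: [0.4289, -0.0218, 0.2304]
ee_rot: [3.107, 0.448, -0.002]
contact_force: [-1.0, -1.1, -0.1]
opening: 0.0549
```

```bash
python3 nx.py -.12 .008 .12 0
```

```text
t 4.25 f [-0.0988  0.0779  0.2304] w [ 0.4289 -0.0218  0.2304] rel [-0.002 -0.001 -0.004] F [-1.29 -0.73 -0.1 ] op 0.0549 q [-0.73 -0.19  0.6   1.99  0.11  1.31 -1.45]
[-0.213, 0.696, 1.105] [0.001, 0.001, 0.002]
```

{"name": "step_arm", "arguments": {
  "rows": [-0.26,-0.1,0.3,0.1,0,0,0,-0.26,-0.23,0.6,0.3,0,0,0,-0.26,-0.23,0.696,0.6,0,0,0,-0.26,-0.23,0.696,0.9,0,0,0,-0.26,-0.23,0.696,1,0,0,0,-0.26,-0.23,0.696,1,0,0,0,-0.26,-0.23,0.696,1,0,0,0,-0.26,-0.23,0.696,1,0,0,0]
}}

```text
t: 5.05
tcp_pos: [0.4274, -0.0951, 0.1318]
ee_rot: [3.107, 0.45, 0.001]
contact_force: [0.6, -0.6, 0.3]
opening: 0.0545
```

```bash
python3 nx.py -.122 .008 .013 0; python3 nx.py -.09 .008 .013 0.35
python3 - <<'E'
from rig import optics
import cv2
for n in("scene","wrist"):
    c=optics.capture(n);cv2.imwrite(f"pics/{n}1.png",c["img"][:,:,::-1])
E
```

```text
t 5.05 f [-0.1207  0.008   0.1318] w [ 0.4274 -0.0951  0.1318] rel [-0.002  0.001 -0.005] F [ 0.44 -0.7   0.28] op 0.0545 q [-0.68 -0.07  0.78  2.11  0.06  1.08 -1.21]
[-0.014, -0.003, 1.188] [0.001, -0.0, 0.003]
t 5.05 f [-0.1207  0.008   0.1318] w [ 0.4274 -0.0951  0.1318] rel [-0.002  0.001 -0.005] F [ 0.44 -0.7   0.28] op 0.0545 q [-0.68 -0.07  0.78  2.11  0.06  1.08 -1.21]
[0.306, -0.002, 1.188] [0.001, 0.222, 0.003]
```

View pics/scene1.png

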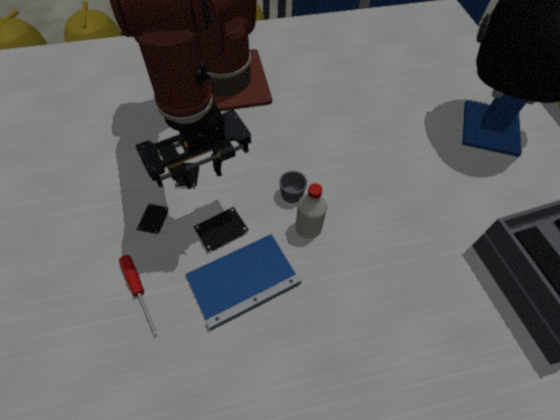

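View pics/wrist1.png

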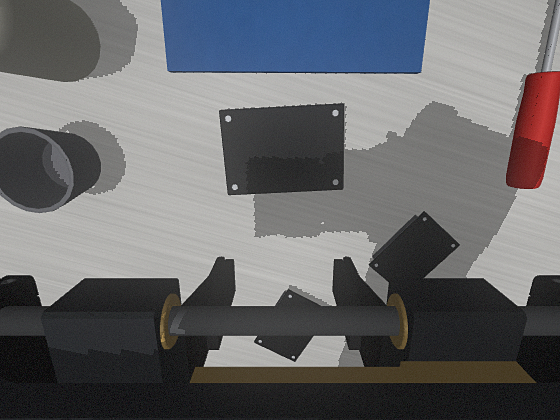

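The wrist view shows the plate centred between the fingers at px (282,148), and the pad's front edge level at row 72. Now I descend behind the plate.

{"name": "step_arm", "arguments": {
  "rows": [-0.26,-0.02,0,0.2,0,0,0,-0.26,-0.02,0,0.4,0,0,0,-0.26,-0.02,0,0.6,0,0,0,-0.26,-0.02,0,0.8,0,0,0,-0.26,-0.02,0,0.9,0,0,0,-0.26,-0.02,0,1,0,0,0,-0.26,-0.02,0,1,0,0,0,-0.26,-0.02,0,1,0,0,0]
}}

```text
t: 5.95
tcp_pos: [0.4257, -0.0959, 0.032]
ee_rot: [3.107, 0.449, 0.002]
contact_force: [0.7, 0.4, 0.3]
opening: 0.0548
```

```bash
python3 nx.py -.122 .008 .013 0;  python3 - <<'E'
from rig import optics
from h import *
c=optics.capture("wrist");cv2.imwrite(f"pics/wrist2.png",c["img"][:,:,::-1])
E
```

```text
t 5.95 f [-0.1225  0.0076  0.032 ] w [ 0.4257 -0.0959  0.032 ] rel [-0.002  0.001 -0.004] F [0.78 0.18 0.34] op 0.0548 q [-0.64  0.14  0.81  2.21 -0.13  0.84 -1.03]
[0.005, -0.004, 0.19] [0.001, -0.001, 0.003]
```

View pics/wrist2.png

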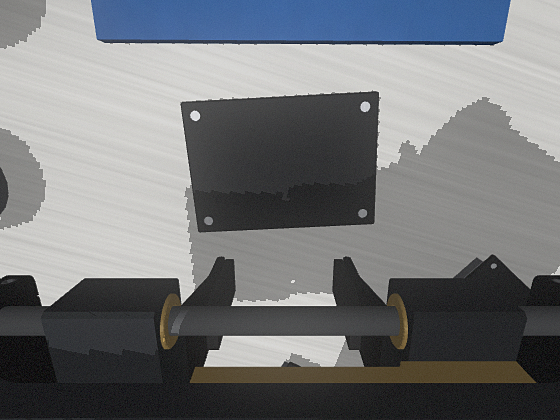

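{"name": "step_arm", "arguments": {
  "rows": [-0.26,0,0,0.1,0,0,0,-0.26,0,0,0.2,0,0,0,-0.26,0.04,0,0.2,0,0,0,-0.26,0.08,0,0.2,0,0,0,-0.26,0.12,0,0.2,0,0,0,-0.26,0.16,0,0.2,0,0,0,-0.26,0.2,0,0.2,0,0,0,-0.26,0.22,0,0.2,0,0,0]
}}

```text
t: 6.8
tcp_pos: [0.4476, -0.0896, 0.0123]
ee_rot: [3.107, 0.45, 0.003]
contact_force: [-0.9, 0.0, 0.6]
opening: 0.0549
```

```bash
python3 nx.py -.08 .008 .012 0;  python3 - <<'E'
from rig import optics
from h import *
c=optics.capture("wrist");cv2.imwrite(f"pics/wrist3.png",c["img"][:,:,::-1])
E
```

```text
t 6.8 f [-0.0997  0.0076  0.0123] w [ 0.4476 -0.0896  0.0123] rel [-0.002  0.002 -0.004] F [-0.83  0.28  0.6 ] op 0.0549 q [-0.61  0.24  0.78  2.18 -0.23  0.8  -0.97]
[0.197, -0.003, 0.004] [0.001, -0.001, 0.003]
```

View pics/wrist3.png

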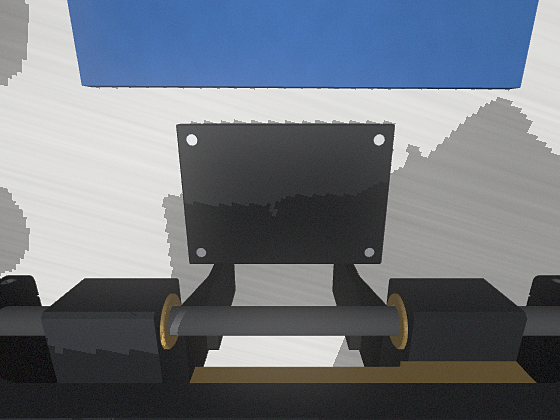

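{"name": "step_arm", "arguments": {
  "rows": [-0.26,0.04,0,0,0,0,0,-0.26,0.08,0,0,0,0,0,-0.26,0.12,0,0,0,0,0,-0.26,0.15,0,0,0,0,0,-0.26,0.17,0,0,0,0,0,-0.26,0.18,0,0,0,0,0,-0.26,0.19,0,0,0,0,0,-0.26,0.195,0,0,0,0,0]
}}

```text
t: 7.65
tcp_pos: [0.4635, -0.0847, 0.0117]
ee_rot: [3.108, 0.448, -0.006]
contact_force: [-12.7, -2.6, 9.9]
opening: 0.0549
```

```bash
python3 nx.py -.08 .008 .012 0;  python3 - <<'E'
from rig import optics
from h import *
c=optics.capture("wrist");cv2.imwrite(f"pics/wrist4.png",c["img"][:,:,::-1])
E
```

```text
t 7.65 f [-0.0832  0.0078  0.0117] w [ 0.4635 -0.0847  0.0117] rel [-0.001 -0.004 -0.003] F [-12.95   1.08   9.88] op 0.0549 q [-0.6   0.28  0.76  2.14 -0.26  0.82 -0.96]
[0.032, -0.002, -0.003] [0.0, 0.002, 0.002]
```

View pics/wrist4.png

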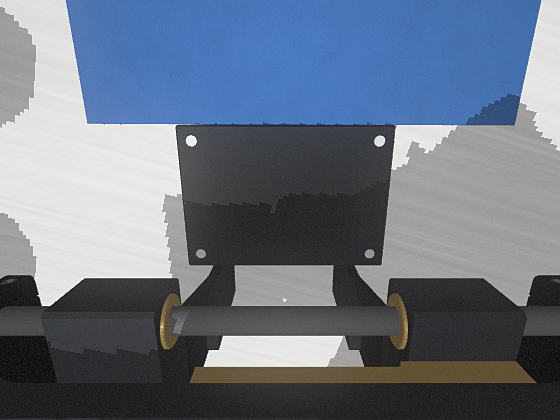

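The plate is square against the pad (lead row 125 meets the pad's edge row 124) at about 13 N. Next I back off slightly and tilt so the tips point forward, getting the front corner of the tips under the overhang.

```bash
cat > arc.py <<'E'
import sys
from rig import env
from h import *
def tcp(phi,th,s,push,px=-.0037,pz=.008,h=.0095):
    T=np.array([px-.07*np.cos(phi)+.002*np.sin(phi), pz+.07*np.sin(phi)+.002*np.cos(phi)])
    u=np.array([-np.sin(th),np.cos(th)]);d=-u;e=np.array([np.cos(th),np.sin(th)])
    return T-s*u-.008*d-h*e+np.array([push,0])
if __name__=="__main__":
    s=env.state();show(s)
    for a in sys.argv[1:]:
        phi,th,sl,push=[float(x) for x in a.split(",")]
        x,z=tcp(np.radians(phi),th,sl/1000,push/1000);print(a,"->",round(x,4),round(z,4),end=" ");rows(s,[(wpos([x,.008,z]),orient(th))])
E
python3 nx.py -.098 .008 .013 .25; python3 arc.py 0,.25,4,-8  0,.25,4,0 0,.25,4,3
```

```text
t 7.7 f [-0.0832  0.0078  0.0117] w [ 0.4634 -0.0847  0.0117] rel [-0.    -0.004 -0.003] F [-12.6    0.13  10.63] op 0.0549 q [-0.6   0.28  0.76  2.14 -0.26  0.82 -0.96]
[-0.148, -0.002, -0.013] [0.0, 0.162, 0.002]
t 7.7 f [-0.0832  0.0078  0.0117] w [ 0.4634 -0.0847  0.0117] rel [-0.    -0.004 -0.003] F [-12.6    0.13  10.63] op 0.0549 q [-0.6   0.28  0.76  2.14 -0.26  0.82 -0.96]
0,.25,4,-8 -> -0.0919 0.0115 [-0.087, -0.002, 0.002] [0.0, 0.162, 0.002]
0,.25,4,0 -> -0.0839 0.0115 [-0.007, -0.002, 0.002] [0.0, 0.162, 0.002]
0,.25,4,3 -> -0.0809 0.0115 [0.023, -0.002, 0.002] [0.0, 0.162, 0.002]
```

{"name": "step_arm", "arguments": {
  "rows": [-0.26,-0.05,0,-0.01,0,0,0,-0.26,-0.12,0,-0.02,0,0,0,-0.26,-0.15,0,-0.02,0,0.06,0,-0.26,-0.15,0,-0.02,0,0.12,0,-0.26,-0.15,0,-0.015,0,0.162,0,-0.26,-0.15,0,-0.01,0,0.162,0,-0.26,-0.12,0,0,0,0.162,0,-0.26,-0.087,0,0,0,0.162,0]
}}

```text
t: 8.5
tcp_pos: [0.4563, -0.087, 0.0121]
ee_rot: [-3.051, -0.441, -0.384]
contact_force: [-0.3, -0.2, -1.3]
opening: 0.0551
```

```bash
python3 arc.py  0,.25,4,0 0,.25,4,2 ;  python3 - <<'E'
from rig import optics
from h import *
c=optics.capture("wrist");cv2.imwrite(f"pics/wrist5.png",c["img"][:,:,::-1])
E
```

```text
t 8.5 f [-0.0907  0.0077  0.0121] w [ 0.4563 -0.087   0.0121] rel [-0.001  0.25  -0.004] F [-0.36 -0.15 -1.27] op 0.0551 q [-0.56  0.08  0.78  2.34 -0.34  0.55 -0.8 ]
0,.25,4,0 -> -0.0839 0.0115 [0.064, -0.003, 0.022] [-0.0, -0.0, 0.003]
0,.25,4,2 -> -0.0819 0.0115 [0.084, -0.003, 0.027] [-0.0, -0.0, 0.003]
```

View pics/wrist5.png

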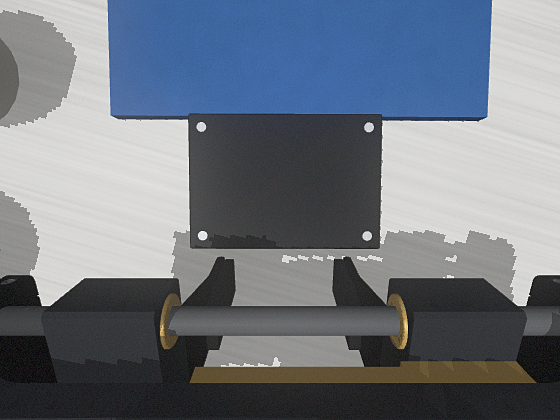

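{"name": "step_arm", "arguments": {
  "rows": [-0.26,0.02,0,0.005,0,0,0,-0.26,0.04,0,0.01,0,0,0,-0.26,0.06,0,0.02,0,0,0,-0.26,0.075,0,0.022,0,0,0,-0.26,0.084,0,0.022,0,0,0,-0.26,0.084,0,0.022,0,0,0,-0.26,0.084,0,0.022,0,0,0,-0.26,0.084,0,0.022,0,0,0]
}}

```text
t: 9.35
tcp_pos: [0.4632, -0.0848, 0.0111]
ee_rot: [-3.052, -0.441, -0.379]
contact_force: [-7.7, -3.1, 2.8]
opening: 0.0547
```

```bash
python3 arc.py  0,.25,4,2 3,.25,4,2 6,.25,4,2 9,.25,4,2 12,.25,4,2 15,.25,4,2 18,.25,4,2  21,.25,4,2;  python3 - <<'E'
from rig import optics
from h import *
c=optics.capture("wrist");cv2.imwrite(f"pics/wrist6.png",c["img"][:,:,::-1])
E
```

```text
t 9.35 f [-0.0835  0.0078  0.0111] w [ 0.4632 -0.0848  0.0111] rel [ 0.     0.247 -0.004] F [-8.25 -0.87  2.83] op 0.0547 q [-0.56  0.11  0.77  2.32 -0.36  0.55 -0.79]
0,.25,4,2 -> -0.0819 0.0115 [0.016, -0.002, -0.001] [-0.0, 0.002, 0.002]
3,.25,4,2 -> -0.0817 0.0152 [0.027, -0.002, -0.036] [-0.0, 0.002, 0.002]
6,.25,4,2 -> -0.0813 0.0188 [0.04, -0.001, -0.07] [-0.0, 0.002, 0.002]
9,.25,4,2 -> -0.0807 0.0225 [0.054, -0.001, -0.104] [-0.0, 0.002, 0.002]
12,.25,4,2 -> -0.0799 0.026 [0.071, -0.001, -0.137] [-0.0, 0.002, 0.002]
15,.25,4,2 -> -0.079 0.0296 [0.089, -0.001, -0.169] [-0.0, 0.002, 0.002]
18,.25,4,2 -> -0.0779 0.0331 [0.108, -0.001, -0.2] [-0.0, 0.002, 0.002]
21,.25,4,2 -> -0.0765 0.0365 [0.129, -0.001, -0.23] [-0.0, 0.002, 0.002]
```

View pics/wrist6.png

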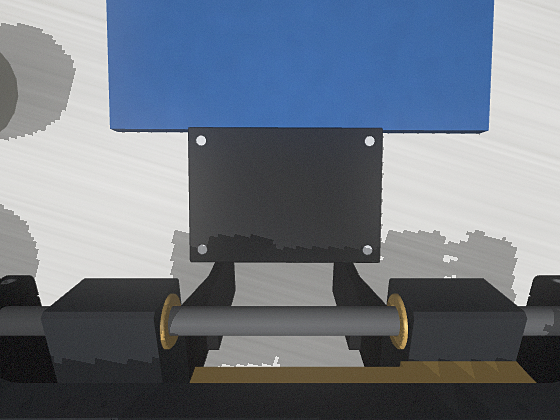

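{"name": "step_arm", "arguments": {
  "rows": [-0.26,0.021,0,-0.018,0,0,0,-0.26,0.027,0,-0.036,0,0,0,-0.26,0.033,0,-0.053,0,0,0,-0.26,0.04,0,-0.07,0,0,0,-0.26,0.047,0,-0.087,0,0,0,-0.26,0.054,0,-0.104,0,0,0,-0.26,0.062,0,-0.12,0,0,0,-0.26,0.071,0,-0.137,0,0,0]
}}

```text
t: 10.2
tcp_pos: [0.4652, -0.0841, 0.0254]
ee_rot: [-3.052, -0.44, -0.375]
contact_force: [-5.2, -3.2, 0.9]
opening: 0.0547
```

```bash
python3 arc.py  12,.25,4,2 15,.25,4,2 18,.25,4,2  21,.25,4,2 24,.25,4,2 27,.25,4,2 30,.25,4,2 33,.25,4,2;  python3 - <<'E'
from rig import optics
from h import *
for n in ("wrist","scene"):
    c=optics.capture(n);im=c["img"][:,:,::-1]
    if n=="scene": im=cv2.resize(im[140:340,100:350],None,fx=3,fy=3,interpolation=cv2.INTER_CUBIC)
    cv2.imwrite(f"pics/{n}7.png",im)
E
```

```text
t 10.2 f [-0.0813  0.0079  0.0254] w [ 0.4652 -0.0841  0.0254] rel [ 0.001  0.244 -0.003] F [-5.92 -1.6   0.95] op 0.0547 q [-0.58  0.07  0.78  2.31 -0.29  0.59 -0.86]
12,.25,4,2 -> -0.0799 0.026 [0.015, -0.001, -0.003] [-0.001, 0.004, 0.002]
15,.25,4,2 -> -0.079 0.0296 [0.032, -0.001, -0.035] [-0.001, 0.004, 0.002]
18,.25,4,2 -> -0.0779 0.0331 [0.052, -0.001, -0.066] [-0.001, 0.004, 0.002]
21,.25,4,2 -> -0.0765 0.0365 [0.073, -0.001, -0.096] [-0.001, 0.004, 0.002]
24,.25,4,2 -> -0.075 0.0398 [0.096, -0.001, -0.124] [-0.001, 0.004, 0.002]
27,.25,4,2 -> -0.0734 0.0431 [0.12, -0.001, -0.152] [-0.001, 0.004, 0.002]
30,.25,4,2 -> -0.0715 0.0463 [0.145, -0.0, -0.178] [-0.001, 0.004, 0.002]
33,.25,4,2 -> -0.0695 0.0493 [0.172, -0.0, -0.203] [-0.001, 0.004, 0.002]
```

View pics/wrist7.png

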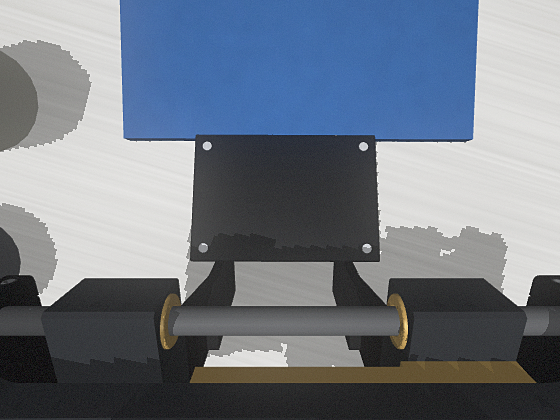

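View pics/scene7.png

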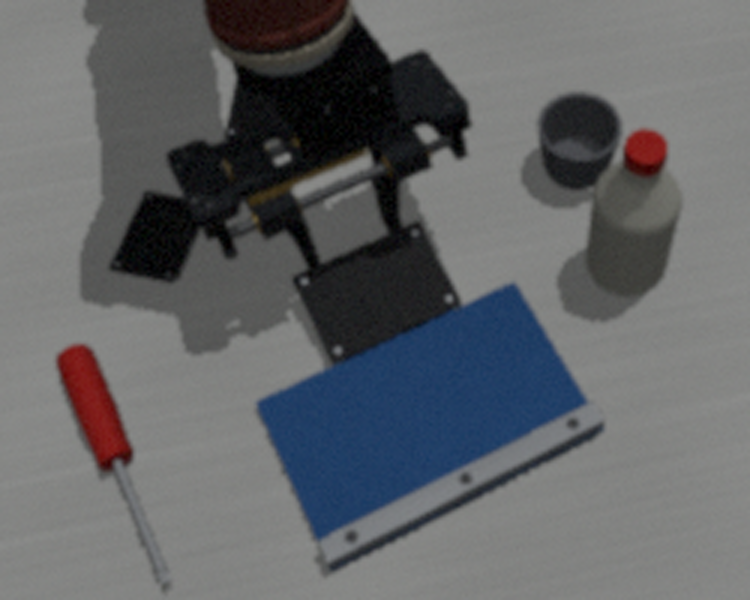

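The plate is tilting about the pad edge: the tail stays on the fingers at row 262 and the lead stays at the pad at row 136. I continue the arc.

{"name": "step_arm", "arguments": {
  "rows": [-0.26,0.023,0,-0.018,0,0,0,-0.26,0.032,0,-0.035,0,0,0,-0.26,0.042,0,-0.05,0,0,0,-0.26,0.052,0,-0.066,0,0,0,-0.26,0.062,0,-0.081,0,0,0,-0.26,0.073,0,-0.096,0,0,0,-0.26,0.085,0,-0.11,0,0,0,-0.26,0.096,0,-0.124,0,0,0]
}}

```text
t: 11.1
tcp_pos: [0.4703, -0.0826, 0.0395]
ee_rot: [-3.052, -0.439, -0.372]
contact_force: [-5.4, -3.2, 2.7]
opening: 0.0547
```

```bash
python3 arc.py 24,.25,4,2 27,.25,4,2 30,.25,4,2 33,.25,4,2 36,.25,4,2 40,.25,4,2 44,.25,4,2 48,.25,4,2;  python3 - <<'E'
from rig import optics
from h import *
for n in ("wrist",):
    c=optics.capture(n);im=c["img"][:,:,::-1]
    cv2.imwrite(f"pics/{n}8.png",im)
E
```

```text
t 11.1 f [-0.076   0.0079  0.0395] w [ 0.4703 -0.0826  0.0395] rel [ 0.001  0.242 -0.003] F [-6.04 -1.55  2.71] op 0.0547 q [-0.59  0.05  0.78  2.29 -0.24  0.62 -0.92]
24,.25,4,2 -> -0.075 0.0398 [0.01, -0.001, -0.001] [-0.001, 0.005, 0.002]
27,.25,4,2 -> -0.0734 0.0431 [0.034, -0.001, -0.029] [-0.001, 0.005, 0.002]
30,.25,4,2 -> -0.0715 0.0463 [0.059, -0.001, -0.055] [-0.001, 0.005, 0.002]
33,.25,4,2 -> -0.0695 0.0493 [0.086, -0.001, -0.08] [-0.001, 0.005, 0.002]
36,.25,4,2 -> -0.0673 0.0523 [0.114, -0.001, -0.104] [-0.001, 0.005, 0.002]
40,.25,4,2 -> -0.0642 0.0561 [0.154, -0.001, -0.133] [-0.001, 0.005, 0.002]
44,.25,4,2 -> -0.0609 0.0596 [0.195, -0.001, -0.159] [-0.001, 0.005, 0.002]
48,.25,4,2 -> -0.0572 0.0629 [0.238, -0.0, -0.182] [-0.001, 0.005, 0.002]
```

View pics/wrist8.png

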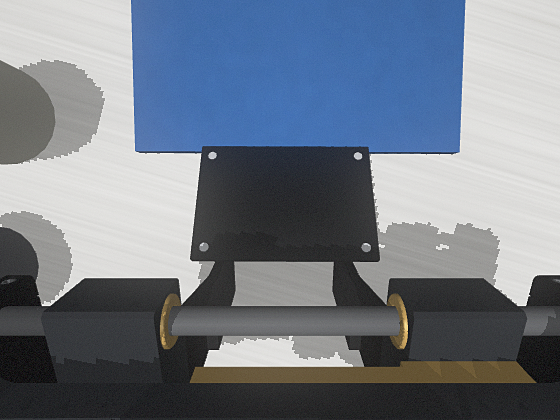

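{"name": "step_arm", "arguments": {
  "rows": [-0.26,0.022,0,-0.015,0,0,0,-0.26,0.034,0,-0.029,0,0,0,-0.26,0.046,0,-0.042,0,0,0,-0.26,0.059,0,-0.055,0,0,0,-0.26,0.086,0,-0.08,0,0,0,-0.26,0.114,0,-0.104,0,0,0,-0.26,0.134,0,-0.119,0,0,0,-0.26,0.154,0,-0.133,0,0,0]
}}

```text
t: 11.95
tcp_pos: [0.4823, -0.0792, 0.0567]
ee_rot: [-3.052, -0.44, -0.373]
contact_force: [-0.3, -0.6, 0.4]
opening: 0.0548
```

```bash
python3 arc.py 40,.25,4,2 44,.25,4,2 48,.25,4,2 52,.25,4,2 56,.25,4,2 60,.25,4,2 65,.25,4,2 70,.25,4,2;  python3 - <<'E'
from rig import optics
from h import *
for n in ("wrist","scene"):
    c=optics.capture(n);im=c["img"][:,:,::-1]
    if n=="scene": im=cv2.resize(im[140:340,100:350],None,fx=3,fy=3,interpolation=cv2.INTER_CUBIC)
    cv2.imwrite(f"pics/{n}9.png",im)
E
```

```text
t 11.95 f [-0.0636  0.0079  0.0567] w [ 0.4823 -0.0792  0.0567] rel [ 0.001  0.243 -0.003] F [-0.44 -0.47  0.39] op 0.0548 q [-0.61  0.03  0.78  2.25 -0.21  0.66 -0.96]
40,.25,4,2 -> -0.0642 0.0561 [-0.008, -0.001, 0.004] [-0.001, 0.004, 0.002]
44,.25,4,2 -> -0.0609 0.0596 [0.033, -0.001, -0.022] [-0.001, 0.004, 0.002]
48,.25,4,2 -> -0.0572 0.0629 [0.076, -0.001, -0.045] [-0.001, 0.004, 0.002]
52,.25,4,2 -> -0.0534 0.0659 [0.121, -0.001, -0.065] [-0.001, 0.004, 0.002]
56,.25,4,2 -> -0.0494 0.0687 [0.167, -0.001, -0.082] [-0.001, 0.004, 0.002]
60,.25,4,2 -> -0.0452 0.0711 [0.213, -0.0, -0.096] [-0.001, 0.004, 0.002]
65,.25,4,2 -> -0.0397 0.0738 [0.273, -0.0, -0.109] [-0.001, 0.004, 0.002]
70,.25,4,2 -> -0.034 0.076 [0.334, -0.0, -0.116] [-0.001, 0.004, 0.002]
```

View pics/wrist9.png

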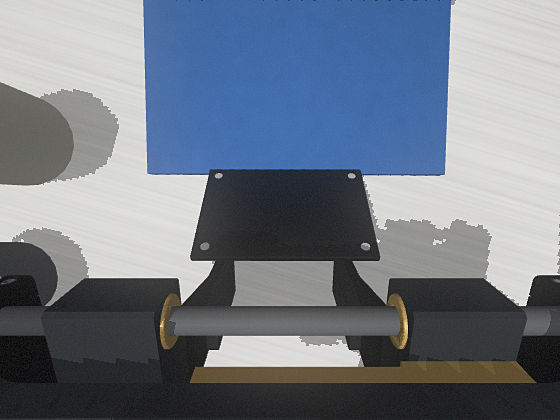

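View pics/scene9.png

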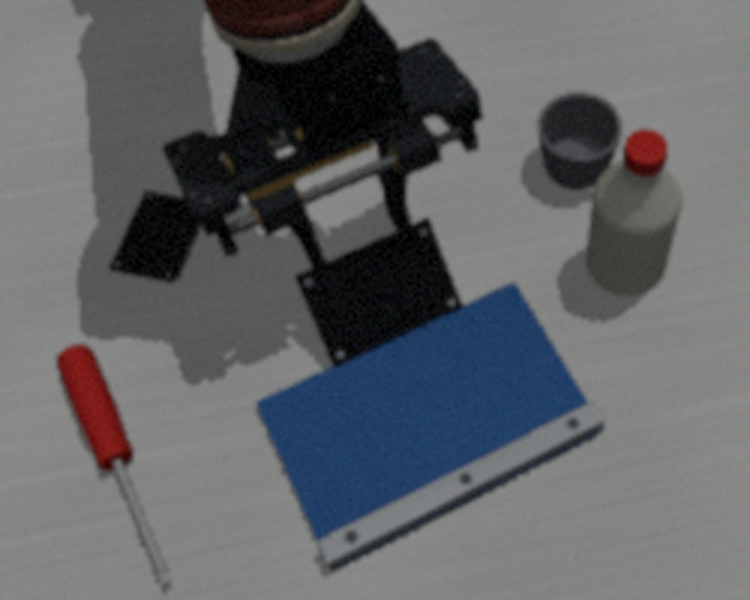

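{"name": "step_arm", "arguments": {
  "rows": [-0.26,0.02,0,-0.011,0,0,0,-0.26,0.043,0,-0.022,0,0,0,-0.26,0.064,0,-0.034,0,0,0,-0.26,0.086,0,-0.045,0,0,0,-0.26,0.11,0,-0.055,0,0,0,-0.26,0.131,0,-0.065,0,0,0,-0.26,0.154,0,-0.074,0,0,0,-0.26,0.177,0,-0.082,0,0,0]
}}

```text
t: 12.85
tcp_pos: [0.4971, -0.0748, 0.069]
ee_rot: [-3.052, -0.44, -0.373]
contact_force: [-0.6, -0.8, -0.8]
opening: 0.0548
```

```bash
python3 arc.py 56,.25,4,3 60,.25,4,3 65,.25,4,3 70,.25,4,3 75,.25,4,3 80,.25,4,3 85,.25,4,3 90,.25,4,3;  python3 - <<'E'
from rig import optics
from h import *
for n in ("wrist","scene"):
    c=optics.capture(n);im=c["img"][:,:,::-1]
    if n=="scene": im=cv2.resize(im[140:340,100:350],None,fx=3,fy=3,interpolation=cv2.INTER_CUBIC)
    cv2.imwrite(f"pics/{n}10.png",im)
E
```

```text
t 12.85 f [-0.0481  0.0079  0.069 ] w [ 0.4971 -0.0748  0.069 ] rel [ 0.001  0.243 -0.003] F [-0.79 -0.6  -0.83] op 0.0548 q [-0.61  0.04  0.77  2.21 -0.21  0.69 -0.98]
56,.25,4,3 -> -0.0484 0.0687 [-0.004, -0.001, 0.003] [-0.001, 0.004, 0.002]
60,.25,4,3 -> -0.0442 0.0711 [0.043, -0.001, -0.011] [-0.001, 0.004, 0.002]
65,.25,4,3 -> -0.0387 0.0738 [0.103, -0.001, -0.023] [-0.001, 0.004, 0.002]
70,.25,4,3 -> -0.033 0.076 [0.164, -0.0, -0.031] [-0.001, 0.004, 0.002]
75,.25,4,3 -> -0.0271 0.0777 [0.225, -0.0, -0.033] [-0.001, 0.004, 0.002]
80,.25,4,3 -> -0.0211 0.0788 [0.286, -0.0, -0.03] [-0.001, 0.004, 0.002]
85,.25,4,3 -> -0.015 0.0794 [0.346, 0.0, -0.021] [-0.001, 0.004, 0.002]
90,.25,4,3 -> -0.0089 0.0795 [0.406, 0.0, -0.007] [-0.001, 0.004, 0.002]
```

View pics/wrist10.png

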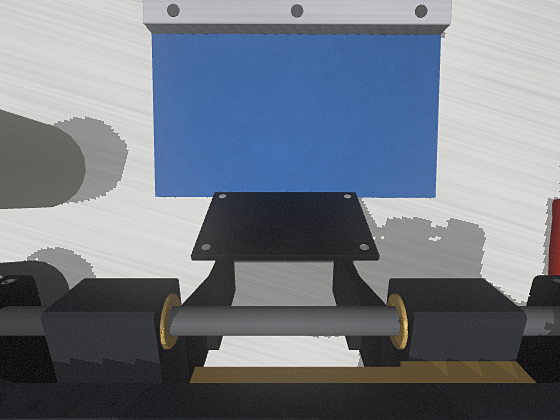

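View pics/scene10.png

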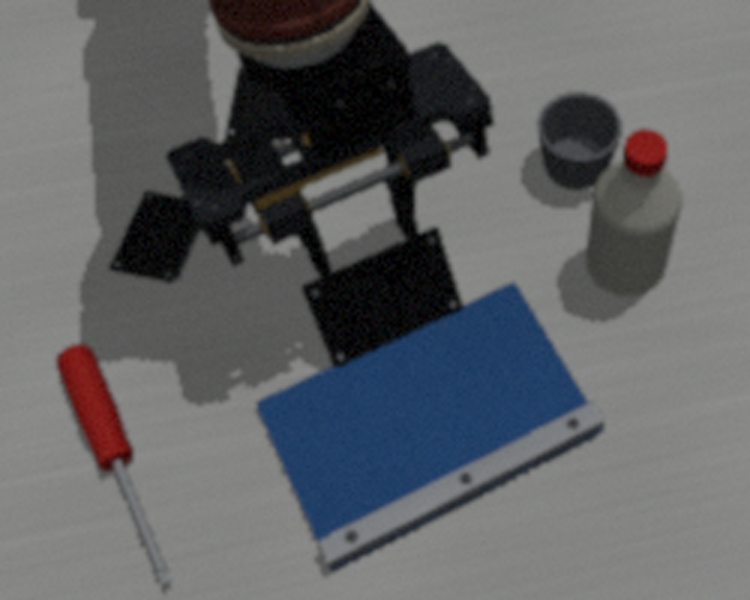

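{"name": "step_arm", "arguments": {
  "rows": [-0.26,0.022,0,-0.006,0,0,0,-0.26,0.043,0,-0.011,0,0,0,-0.26,0.073,0,-0.017,0,0,0,-0.26,0.103,0,-0.023,0,0,0,-0.26,0.133,0,-0.028,0,0,0,-0.26,0.164,0,-0.031,0,0,0,-0.26,0.194,0,-0.032,0,0,0,-0.26,0.225,0,-0.033,0,0,0]
}}

```text
t: 13.75
tcp_pos: [0.5178, -0.0688, 0.0778]
ee_rot: [-3.052, -0.44, -0.374]
contact_force: [-0.3, 0.9, 0.1]
opening: 0.055
```

```bash
python3 arc.py 75,.25,4,3 80,.25,4,3 85,.25,4,3 90,.25,4,3 95,.25,4,3 100,.25,4,3 105,.25,4,3 110,.25,4,3;  python3 - <<'E'
from rig import optics
from h import *
for n in ("wrist","scene"):
    c=optics.capture(n);im=c["img"][:,:,::-1]
    if n=="scene": im=cv2.resize(im[140:340,100:350],None,fx=3,fy=3,interpolation=cv2.INTER_CUBIC)
    cv2.imwrite(f"pics/{n}11.png",im)
E
```

```text
t 13.75 f [-0.0266  0.008   0.0778] w [ 0.5178 -0.0688  0.0778] rel [ 0.001  0.244 -0.003] F [-0.05  0.92  0.13] op 0.055 q [-0.62  0.08  0.77  2.16 -0.24  0.71 -0.98]
75,.25,4,3 -> -0.0271 0.0777 [-0.005, -0.0, 0.001] [-0.001, 0.004, 0.002]
80,.25,4,3 -> -0.0211 0.0788 [0.056, -0.0, 0.004] [-0.001, 0.004, 0.002]
85,.25,4,3 -> -0.015 0.0794 [0.116, 0.0, 0.012] [-0.001, 0.004, 0.002]
90,.25,4,3 -> -0.0089 0.0795 [0.176, 0.0, 0.026] [-0.001, 0.004, 0.002]
95,.25,4,3 -> -0.0028 0.0791 [0.234, 0.001, 0.045] [-0.001, 0.004, 0.002]
100,.25,4,3 -> 0.0032 0.0781 [0.29, 0.001, 0.069] [-0.001, 0.004, 0.002]
105,.25,4,3 -> 0.0092 0.0766 [0.344, 0.001, 0.098] [-0.001, 0.004, 0.002]
110,.25,4,3 -> 0.0149 0.0746 [0.395, 0.001, 0.131] [-0.001, 0.004, 0.002]
```

View pics/wrist11.png

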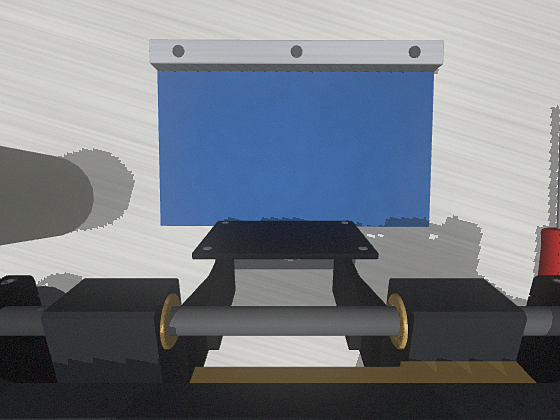

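View pics/scene11.png

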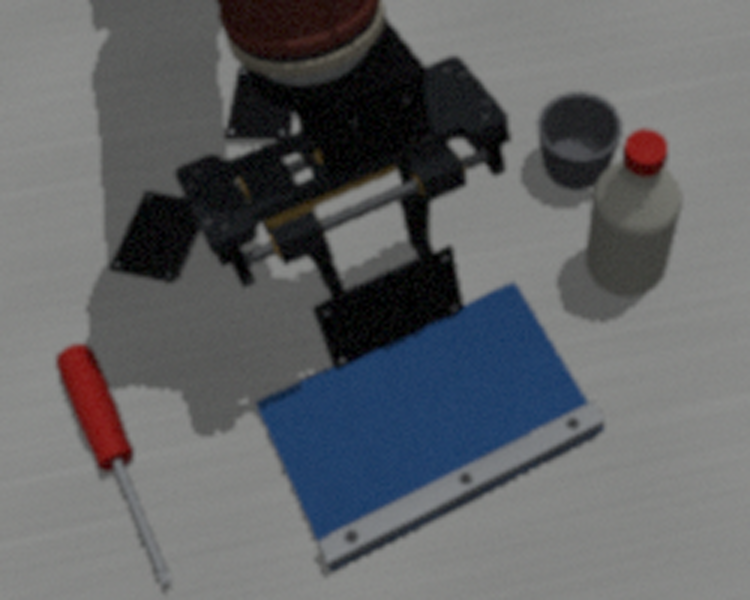

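{"name": "step_arm", "arguments": {
  "rows": [-0.26,0.026,0,0.002,0,0,0,-0.26,0.056,0,0.004,0,0,0,-0.26,0.086,0,0.008,0,0,0,-0.26,0.116,0,0.012,0,0,0,-0.26,0.146,0,0.019,0,0,0,-0.26,0.176,0,0.026,0,0,0,-0.26,0.205,0,0.035,0,0,0,-0.26,0.234,0,0.045,0,0,0]
}}

```text
t: 14.65
tcp_pos: [0.5411, -0.0619, 0.0792]
ee_rot: [-3.052, -0.441, -0.374]
contact_force: [-0.1, -0.6, -0.2]
opening: 0.0552
```

```bash
python3 arc.py  95,.25,4,3 100,.25,4,3 105,.25,4,3 110,.25,4,3;  python3 - <<'E'
from rig import optics
from h import *
for n in ("wrist","scene"):
    c=optics.capture(n);im=c["img"][:,:,::-1]
    if n=="scene": im=cv2.resize(im[140:340,100:350],None,fx=3,fy=3,interpolation=cv2.INTER_CUBIC)
    cv2.imwrite(f"pics/{n}12.png",im)
E
```

```text
t 14.65 f [-0.0023  0.0081  0.0792] w [ 0.5411 -0.0619  0.0792] rel [ 0.001  0.244 -0.004] F [-0.31 -0.55 -0.21] op 0.0552 q [-0.61  0.13  0.76  2.12 -0.29  0.72 -0.96]
95,.25,4,3 -> -0.0028 0.0791 [-0.006, 0.001, -0.0] [-0.001, 0.004, 0.002]
100,.25,4,3 -> 0.0032 0.0781 [0.051, 0.001, 0.024] [-0.001, 0.004, 0.002]
105,.25,4,3 -> 0.0092 0.0766 [0.105, 0.001, 0.053] [-0.001, 0.004, 0.002]
110,.25,4,3 -> 0.0149 0.0746 [0.156, 0.001, 0.086] [-0.001, 0.004, 0.002]
```

View pics/wrist12.png

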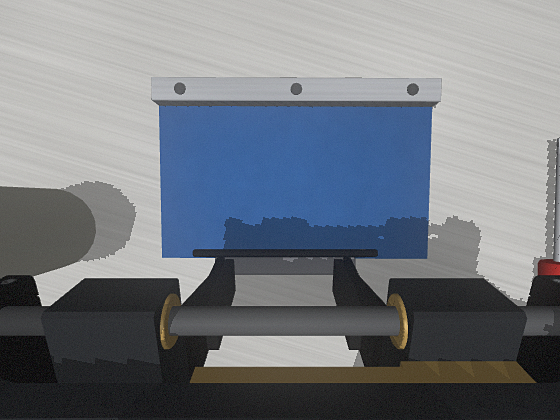

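View pics/scene12.png

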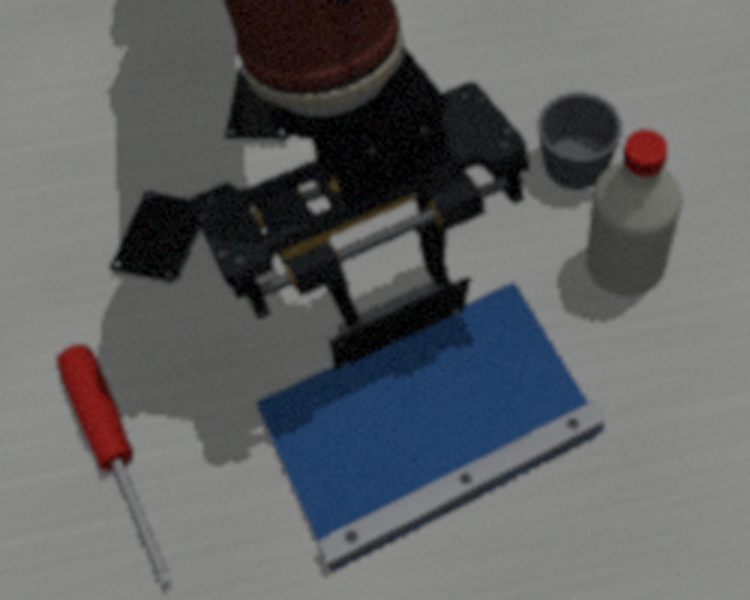

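{"name": "step_arm", "arguments": {
  "rows": [-0.26,0.025,0,0.008,0,0,0,-0.26,0.051,0,0.018,0,0,0,-0.26,0.078,0,0.03,0,0,0,-0.26,0.105,0,0.043,0,0,0,-0.26,0.13,0,0.055,0,0,0,-0.26,0.156,0,0.065,0,0,0,-0.26,0.18,0,0.07,0,0,0,-0.26,0.2,0,0.07,0,0,0]
}}

```text
t: 15.55
tcp_pos: [0.5616, -0.0558, 0.0772]
ee_rot: [-3.053, -0.441, -0.374]
contact_force: [0.1, 0.4, 0.1]
opening: 0.0549
```

```bash
python3 arc.py  110,.25,4,3 115,.25,4,3;  python3 - <<'E'
from rig import optics
from h import *
for n in ("wrist","scene"):
    c=optics.capture(n);im=c["img"][:,:,::-1]
    if n=="scene": im=cv2.resize(im[140:340,100:350],None,fx=3,fy=3,interpolation=cv2.INTER_CUBIC)
    cv2.imwrite(f"pics/{n}13.png",im)
E
```

```text
t 15.55 f [0.0191 0.0081 0.0772] w [ 0.5616 -0.0558  0.0772] rel [ 0.     0.244 -0.004] F [0.18 0.34 0.13] op 0.0549 q [-0.6   0.18  0.74  2.07 -0.33  0.73 -0.94]
110,.25,4,3 -> 0.0149 0.0746 [-0.047, 0.001, 0.015] [-0.001, 0.004, 0.003]
115,.25,4,3 -> 0.0205 0.0721 [0.001, 0.002, 0.053] [-0.001, 0.004, 0.003]
```

View pics/wrist13.png

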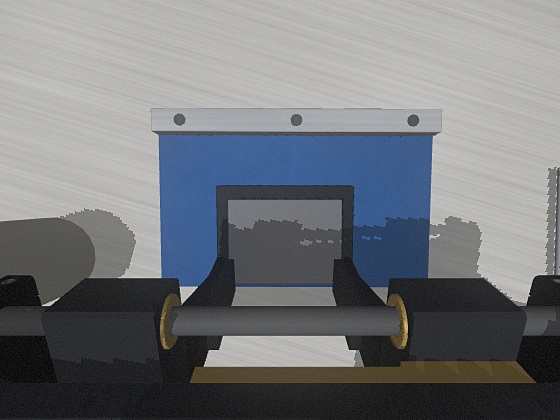

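View pics/scene13.png

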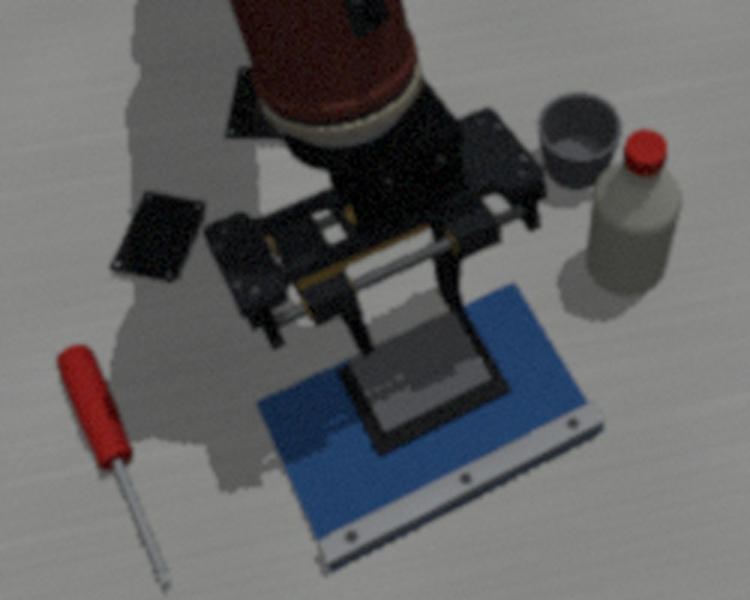

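The plate tipped onto the pad with its grey block up (wrist block px (285,240), tail edge at row 185). I retreat, straighten the tool, and come down behind the lead edge.

```bash
python3 nx.py -.04 .008 .08 0
python3 - <<'E'
from rig import optics
from h import *
c=optics.capture("wrist")
for (u,v,z) in ((217,186,.012),(354,186,.012),(160,135,.008),(433,135,.008)): print(u,v,fpos(ray(c,u,v,z)).round(4))
E
```

```text
t 15.65 f [0.0192 0.0081 0.0773] w [ 0.5617 -0.0558  0.0773] rel [ 0.     0.244 -0.004] F [ 0.22 -0.28 -0.49] op 0.055 q [-0.6   0.18  0.74  2.07 -0.33  0.73 -0.94]
[-0.568, -0.001, -0.169] [-0.0, -0.155, 0.003]
217 186 [0.0736 0.0551 0.012 ]
354 186 [ 0.0739 -0.0438  0.012 ]
160 135 [0.1105 0.097  0.008 ]
433 135 [ 0.1111 -0.1014  0.008 ]
```

{"name": "step_arm", "arguments": {
  "rows": [-0.26,-0.1,0,-0.1,0,-0.02,0,-0.26,-0.2,0,-0.15,0,-0.05,0,-0.26,-0.4,0,-0.169,0,-0.1,0,-0.26,-0.568,0,-0.169,0,-0.155,0,-0.26,-0.568,0,-0.169,0,-0.155,0,-0.26,-0.568,0,-0.169,0,-0.155,0,-0.26,-0.568,0,-0.169,0,-0.155,0,-0.26,-0.568,0,-0.169,0,-0.155,0]
}}

```text
t: 16.5
tcp_pos: [0.5048, -0.0727, 0.0801]
ee_rot: [-3.109, -0.449, -0.003]
contact_force: [0.0, -0.1, 0.1]
opening: 0.0549
```

```bash
python3 nx.py -.035 .007 .019 0
python3 - <<'E'
from rig import optics
from h import *
c=optics.capture("wrist");cv2.imwrite(f"pics/wrist14.png",c["img"][:,:,::-1])
E
```

```text
t 16.5 f [-0.0401  0.0078  0.0801] w [ 0.5048 -0.0727  0.0801] rel [ 0.     0.002 -0.004] F [ 0.   -0.14  0.07] op 0.0549 q [-0.63  0.23  0.78  2.01 -0.19  0.98 -1.05]
[0.05, 0.008, 0.611] [-0.0, -0.001, 0.002]
```

View pics/wrist14.png

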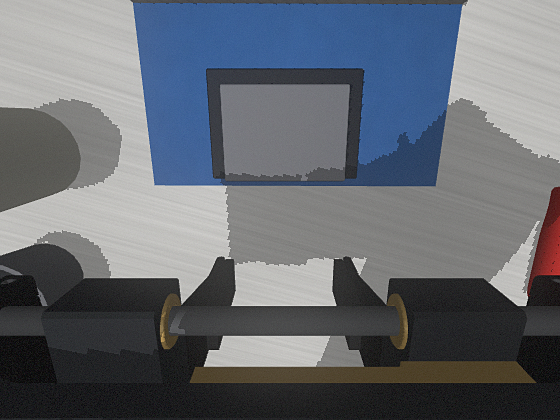

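{"name": "step_arm", "arguments": {
  "rows": [-0.26,0.05,0,0.1,0,0,0,-0.26,0.05,0,0.25,0,0,0,-0.26,0.05,0,0.4,0,0,0,-0.26,0.05,0,0.5,0,0,0,-0.26,0.05,0,0.58,0,0,0,-0.26,0.05,0,0.61,0,0,0,-0.26,0.07,0,0.61,0,0,0,-0.26,0.1,0,0.61,0,0,0]
}}

```text
t: 17.35
tcp_pos: [0.5149, -0.0699, 0.0194]
ee_rot: [-3.109, -0.448, -0.004]
contact_force: [-0.4, -0.4, -0.9]
opening: 0.0548
```

```bash
python3 nx.py .03 .007 .019 0
```

```text
t 17.35 f [-0.0296  0.0077  0.0194] w [ 0.5149 -0.0699  0.0194] rel [ 0.     0.002 -0.003] F [-0.55 -0.29 -0.9 ] op 0.0548 q [-0.57  0.36  0.72  2.03 -0.31  0.86 -0.96]
[0.596, 0.009, 0.006] [-0.0, -0.001, 0.002]
```

{"name": "step_arm", "arguments": {
  "rows": [-0.26,0.05,0,0,0,0,0,-0.26,0.1,0,0,0,0,0,-0.26,0.16,0,0,0,0,0,-0.26,0.22,0,0,0,0,0,-0.26,0.28,0,0,0,0,0,-0.26,0.34,0,0,0,0,0,-0.26,0.39,0,0,0,0,0,-0.26,0.42,0,0,0,0,0]
}}

```text
t: 18.15
tcp_pos: [0.5557, -0.0578, 0.0195]
ee_rot: [-3.109, -0.449, -0.004]
contact_force: [-0.9, -0.1, 1.0]
opening: 0.0549
```

```bash
python3 nx.py .03 .007 .019 0
python3 - <<'E'
from rig import optics
from h import *
c=optics.capture("wrist");cv2.imwrite(f"pics/wrist15.png",c["img"][:,:,::-1])
E
```

```text
t 18.15 f [0.0129 0.0079 0.0195] w [ 0.5557 -0.0578  0.0195] rel [-0.     0.002 -0.004] F [-0.94  0.14  0.98] op 0.0549 q [-0.55  0.43  0.7   1.93 -0.35  0.9  -0.96]
[0.171, 0.009, 0.005] [0.0, -0.002, 0.002]
```

View pics/wrist15.png

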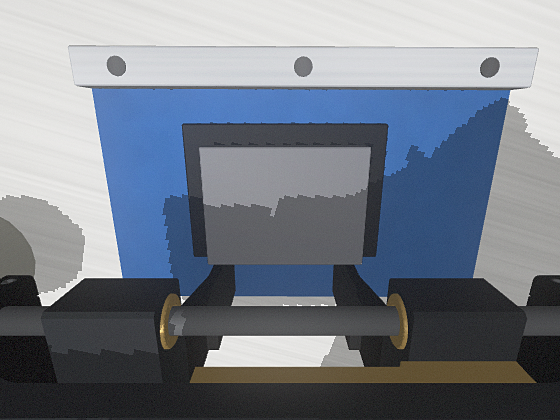

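{"name": "step_arm", "arguments": {
  "rows": [-0.26,0.03,0,0,0,0,0,-0.26,0.06,0,0,0,0,0,-0.26,0.09,0,0,0,0,0,-0.26,0.12,0,0,0,0,0,-0.26,0.14,0,0,0,0,0,-0.26,0.155,0,0,0,0,0,-0.26,0.165,0,0,0,0,0,-0.26,0.17,0,0,0,0,0]
}}

```text
t: 19.0
tcp_pos: [0.5706, -0.0534, 0.0193]
ee_rot: [-3.109, -0.448, 0.001]
contact_force: [-8.7, -1.6, 6.5]
opening: 0.0549
```

```bash
python3 nx.py .03 .007 .019 0
python3 - <<'E'
from rig import optics
from h import *
c=optics.capture("wrist");cv2.imwrite(f"pics/wrist16.png",c["img"][:,:,::-1])
E
```

```text
t 19.0 f [0.0285 0.008  0.0193] w [ 0.5706 -0.0534  0.0193] rel [ 0.001 -0.001 -0.003] F [-8.81  0.94  6.52] op 0.0549 q [-0.54  0.46  0.69  1.9  -0.36  0.91 -0.97]
[0.015, 0.01, 0.003] [-0.001, 0.0, 0.002]
```

View pics/wrist16.png

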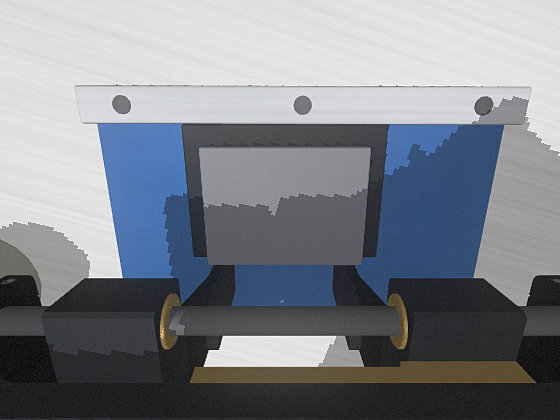

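The plate is home: its tail edge at row 124 meets the fence face at row 123, with about 9 N against it. I back off.

{"name": "step_arm", "arguments": {
  "rows": [-0.26,-0.03,0,0,0,0,0,-0.26,-0.08,0,0,0,0,0,-0.26,-0.15,0,0,0,0,0,-0.26,-0.25,0,0,0,0,0,-0.26,-0.4,0,-0.2,0,0,0,-0.26,-0.5,0,-0.5,0,0,0,-0.26,-0.5,0,-0.8,0,0,0,-0.26,-0.5,0,-0.8,0,0,0]
}}

```text
t: 19.85
tcp_pos: [0.5243, -0.0681, 0.1028]
ee_rot: [-3.108, -0.447, -0.008]
contact_force: [0.2, -0.3, 0.1]
opening: 0.0548
```

```bash
python3 nx.py
python3 - <<'E'
from rig import optics
from h import *
for n in ("wrist","scene"):
    c=optics.capture(n);im=c["img"][:,:,::-1]
    if n=="scene": im=cv2.resize(im[140:340,100:350],None,fx=3,fy=3,interpolation=cv2.INTER_CUBIC)
    else: im=cv2.resize(im[0:220,80:520],None,fx=1.8,fy=1.8,interpolation=cv2.INTER_CUBIC)
    cv2.imwrite(f"pics/{n}17.png",im)
E
```

```text
t 19.85 f [-0.0201  0.0068  0.1028] w [ 0.5243 -0.0681  0.1028] rel [ 0.001  0.005 -0.002] F [ 0.14 -0.37  0.09] op 0.0548 q [-0.64  0.24  0.78  1.95 -0.2   1.03 -1.06]
```

View pics/wrist17.png

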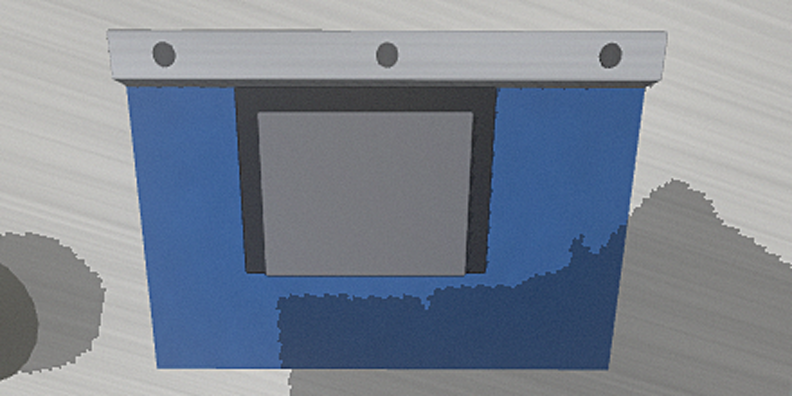

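View pics/scene17.png

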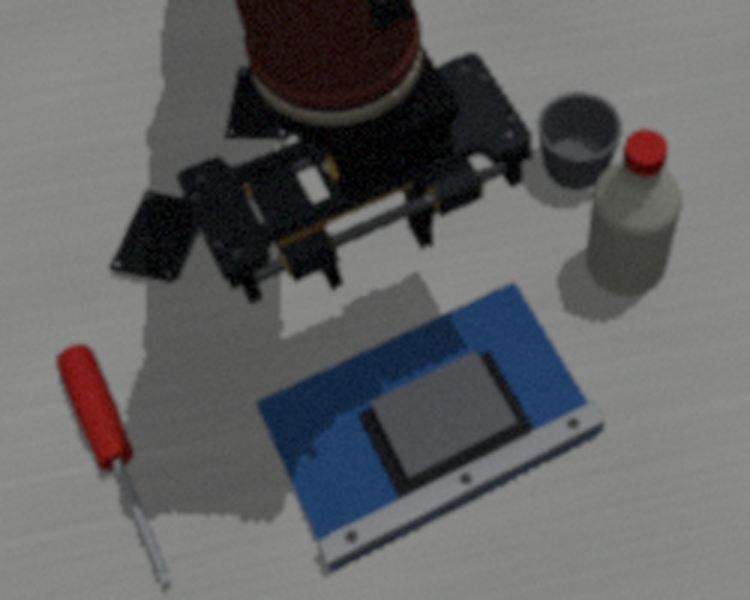

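The plate sits flush and square at the fence, with the block up and no gap visible. The bystanders are unmoved and the arm is clear, so I hand in.

```bash
python3 -c "
from rig import close_job
print(close_job())"
```

```text
the job is handed in; nothing more can be done
None
```

The largest cover plate is turned over onto the pad, grey block up, and pushed home against the back fence. I handed the job in at about 20 s of the 48 s; the hand-in reports no verdict.

- **Slide and flip:** I pushed the plate squarely against the pad's front edge with two fingertips, with about 13 N at contact. I then tilted the tool 0.25 rad, lifted the long edge nearest the robot from underneath, and followed an arc about the pad edge until the plate stood up and tipped over.
- **Push home:** I pushed the plate across the pad until it stopped at the fence with about 9 N, then backed the fingers off and raised them clear.
- **Last checks:** The final wrist picture shows the plate flat and square with no gap at the fence. I judged this by eye and did not measure the end pose. Sideways, the plate was about 6–8 mm off the pad's middle when measured just after the flip. The scene picture shows the bottle, cup and screwdriver in their starting places. Contact force read near zero after I backed off.
- **Small disagreement:** Both contacts, at the pad edge and at the fence, came 3–4 mm nearer the robot than my pad estimate predicted. The same offset at both ends points to a constant error in my estimate (pad position or finger width) rather than a gap.

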